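# Power up the guitar test bench

## Task

Switch on the test bench for a guitar check, pressing with the closed fingertips in this order: first press the white-marked end of the red rocker on the grey power unit fully down, then press the round footswitch of the orange pedal fully down, and last press the white-marked end of the black rocker on the brown amplifier fully down, so that all three stay on. Leave the blue and green pedals switched off, pick nothing up, and leave the pedals and everything else on the bench where they stand.

Things in the scene. Friction and masses are not known exactly. Their poses are not given: they have to be found in the camera images.
- power_unit: Fixed grey mains power unit, 130 x 160 x 60 mm (x, y, z); origin at the centre of its underside. Its red rocker is centred at (0, -30, 67) mm in its frame, and a black frame round the rocker reaches z = 64 mm. Two round sockets lie beside it.
- power_rocker (a joint): Red V-shaped rocker, 48 mm long (unit's x), 26 mm wide; hinge line along the unit's y through the middle of its top, 67 mm above the table. 0 = off: marked +x half slants up 0.4 rad, other half level. 0.4 = fully on: marked half level at 67 mm (hard stop). Stays where left; friction about 3 to 5 N at the marked half. Starts within 0.03 of off.
- power_on (a point): Point to press on the red rocker: on top of the half with the white bar across its end, 15 mm from the hinge line. Moves with the rocker; its x axis points across the hinge line to the marked end, y along the hinge line, and it is untilted at joint value 0.
- amp: Fixed brown wooden test amplifier, 140 x 200 x 110 mm (x, y, z), grey cloth front, aluminium top panel; origin at the centre of its underside. Its black rocker is centred at (-10, -20, 117) mm in its frame, and a grey frame round the rocker reaches z = 114 mm. Two black knobs, 124 mm high, stand 85 mm to the +y side of the rocker's centre.
- amp_rocker (a joint): Black V-shaped rocker, 48 mm long (amplifier's y), 26 mm wide; hinge line along the amplifier's x through the middle of its top, 117 mm above the table. 0 = off: marked +y half slants up 0.4 rad, other half level. 0.4 = fully on: marked half level at 117 mm (hard stop). Stays where left; friction about 3 to 5 N at the marked half. Starts within 0.03 of off.
- amp_on (a point): Point to press on the black rocker: on top of the half with the white bar across its end, 15 mm from the hinge line. Moves with the rocker; its x axis points across the hinge line to the marked end, y along the hinge line, and it is untilted at joint value 0.
- pedal_orange: Loose orange effect pedal on rubber feet, 122 x 70 x 40 mm (x, y, z), about 0.45 kg; origin at the centre of its underside. Two black knobs, 52 mm high, near its +x end; its round footswitch is centred at (-30, 0) mm, its flat top 54 mm above the table when up.
- orange_switch (a joint): Round aluminium footswitch of the orange pedal, 25 mm diameter. 0 = up (off), 0.008 m = fully down (on, a hard stop, top then 46 mm above the table). It moves straight down against about 4 N of friction and stays down where it is left.
- orange_switch_top (a point): Centre of the top of the orange pedal's footswitch; moves with it.
- pedal_blue: Loose blue effect pedal on rubber feet, 122 x 70 x 40 mm (x, y, z), about 0.45 kg; origin at the centre of its underside. Two black knobs, 52 mm high, near its +x end; its round footswitch is centred at (-30, 0) mm, its flat top 54 mm above the table when up.
- blue_switch (a joint): Round aluminium footswitch of the blue pedal, 25 mm diameter. 0 = up (off), 0.008 m = fully down (on, a hard stop, top then 46 mm above the table). It moves straight down against about 4 N of friction and stays down where it is left.
- pedal_green: Loose green effect pedal on rubber feet, 122 x 70 x 40 mm (x, y, z), about 0.45 kg; origin at the centre of its underside. Two black knobs, 52 mm high, near its +x end; its round footswitch is centred at (-30, 0) mm, its flat top 54 mm above the table when up.
- green_switch (a joint): Round aluminium footswitch of the green pedal, 25 mm diameter. 0 = up (off), 0.008 m = fully down (on, a hard stop, top then 46 mm above the table). It moves straight down against about 4 N of friction and stays down where it is left.
- screwdriver: Loose screwdriver with a red handle lying on the bench, about 200 mm long; origin below its middle, x along its length.
- tape_measure: Loose yellow tape measure, 65 x 38 x 62 mm; origin at the centre of its underside.
- glue_bottle: Loose white glue bottle, 54 mm diameter, 140 mm high; origin at the centre of its underside.
- screw_jar: Loose amber jar, 60 mm diameter, 70 mm high; origin at the centre of its underside.
- sanding_block: Loose wooden sanding block, 50 x 100 x 32 mm; origin at the centre of its underside.
Things that resemble listed ones, but are neither listed nor needed, are in the scene too. Several things look just like the pedal_blue: the one meant starts nearest to the robot's base.

How it is judged:
By the outcome, as a careful person would: the job done as asked, in the order asked, and still so for the second after the job is handed in, with the robot touching nothing.
It also fails if it takes over 48 s, if anything falls off the work surface, if the arm or the gripper's body presses on something with over 40 N, if the wrist force passes 120 N, or if a joint passes its speed limit or range.

## Robot

A 6-joint arm with a two-finger parallel gripper is mounted at the origin on the work surface. World frame = base frame: x ahead of the robot, y to its left, z up, the work surface at z = 0. Lengths are in mm, angles in rad, forces in N, time in s.
With the tool pointing down it reaches from about 300 to 775 mm from the base axis. Payload 14.6 kg.
Tool frame: the origin (TCP) lies on the mounting face of the last link; the fingertips stand 199 mm ahead of it and the grasp point (between the pads) lies 180 mm ahead of it; z points along the fingers, y is the line along which they close (so a half turn about z gives the same grasp; the last joint's range is limited). The gripper opens to 94 mm and grips with 3 to 60 N. Pads are 16 mm wide; open, the fingers measure 119 mm over their backs; the gripper's body (75 mm by 177 mm) begins 78 mm behind the grasp point.
Start: joints at [1.039, 0.3, 1.521, -0, 1.321, -0.067], TCP at [246.531, 491.644, 404.646] pointing down, gripper open.
Joint ranges: [-3.03, 3.03], [-0.79, 2.21], [0.23, 2.52], [-1.04, 4.18], [0, 3.07], [-2.55, 2.55]. Speed limits (rad/s): [2.22, 2.22, 2.57, 3.14, 3.14, 3.14].

## Interface

Orientations are given as a rotation vector (axis times angle).
In Python, from bench import monitor, get_image, camera_info, ctrl gives the robot as it stands.
- The arm moves only by the tool send_rows, never from a script. Its argument "deltas" is a list of rows, each a list of 7 numbers: the turn, a rotation vector about the tool's x, y, z in degrees, then the shift along the tool's x, y, z in cm, then the closure, from -1 (fully open) to 1 (shut). A call has 1 to 10 rows; each row is the pose to reach, as a shift and turn from the pose commanded when the call began, along the tool's axes at that moment; what a row does not reach only later rows make up. A row lasts 1/12 s, in which the tool goes at most 41.7 mm and 7.16 degrees, less where a joint would pass 70% of its speed; a pose out of reach is approached as far as the arm can. A call with a gripper value outside its range is refused whole. The fingers move at their own pace and stop on an object; the grip force is fixed at half the most. Time passes only in rows, so rows that repeat a pose let the fingers close. It gives the time, the measured TCP pose, the force, the opening and the grip force at its end, in the units of the state.
- monitor.observe(): the state, without advancing time (a new reading comes with each control period).
- get_image(name): name is "scene" or "top"; returns (picture, depth): 480x640x3 uint8, red, green, blue; 480x640 float32, mm along the optical axis (not along the pixel's ray), 0 where there is no reading.
- camera_info(name): a dict with "fx", "fy", "cx", "cy" (pixels), "k1" (the pictures are not rectified: a ray, as slopes to the right and down, at radius r is drawn at 1 + k1 r^2 times it, then the intrinsics apply), "world_from_camera" (4x4, takes a point from camera to world coordinates). Camera axes: x right, y up, looking along -z (the intrinsics and any distortion apply to the point x, -y, -z); pixel columns grow to the right and rows downward; lengths in mm; the calibration is good to about 2 mm. A picture is of the moment at which its call begins. camera_info takes no time and is no camera call.
- ctrl.sign_off(): hands the job in; it is judged then, once.
The state is a dict: "time_s": time; "joints": joint angles; "dq": joint speeds; "tau": joint torques, N m; "ee_pos": TCP position; "eef_rot": TCP orientation; "contact_force": force on the tool from outside, world axes, zero at the start; "moment": the same for the moment, N m; "grip_width": finger opening in mm; "finger_force": force on a finger pad.
Only numpy, scipy, OpenCV 4.12 (cv2) and the standard library are available. Lean on these libraries where they do the work, as an engineer would, in place of code of your own. Each camera call takes 0.05 s, during which the arm holds its last target. There are 200 camera calls.

## Working session

There is one attempt and no reset: what is moved stays moved. The work goes in short steps, Python scripts to look and compute and a tool call to move; the robot and the scene stay as the last step left them, time stands still between calls to the robot, and variables do not carry over. Pictures are saved under pics/ and viewed, at most 10 in all, crops included, and the job is handed in when it is done.

Besides the shell and the picture viewer there is one more tool, called after "Request:" by a JSON object that holds its "name" and its "arguments". send_rows: Moves the arm, as the interface text tells. Its arguments: {"type":"object","properties":{"deltas":{"type":"array","items":{"type":"array","items":{"type":"number"}}}},"required":["deltas"]}

```bash
mkdir -p pics
cat > h.py <<'E'
import numpy as np,cv2
from bench import monitor,get_image,camera_info,ctrl
def grab(n):
    im,d=get_image(n); np.savez(f'{n}.npz',im=im,d=d); return im,d
def load(n):
    z=np.load(f'{n}.npz'); return z['im'],z['d']
def ray(n,uv):
    c=camera_info(n); K=np.array([[c['fx'],0,c['cx']],[0,c['fy'],c['cy']],[0,0,1.]])
    s=cv2.undistortPoints(np.array(uv,float).reshape(-1,1,2),K,np.array([c['k1'],0,0,0.])).reshape(-1,2)
    M=np.array(c['world_from_camera']); r=np.c_[s[:,0],-s[:,1],-np.ones(len(s))]
    return M[:3,3],r@M[:3,:3].T
def plane(n,uv,z):
    o,r=ray(n,uv); return o+r*((z-o[2])/r[:,2])[:,None]
def cloud(n,d):
    v,u=np.mgrid[0:480,0:640]; o,r=ray(n,np.c_[u.ravel(),v.ravel()])
    return (o+r*d.reshape(-1,1)).reshape(480,640,3)
E
python3 - <<'E'
from h import *
for n in('top','scene'):
    im,d=grab(n); cv2.imwrite(f'pics/{n}1.png',im[:,:,::-1]); print(camera_info(n))
print(monitor.observe())
E
```

```text
{'fx': 577.2120613485722, 'fy': 577.2120613485722, 'cx': 324.94219361810383, 'cy': 236.52438887877923, 'k1': -0.11951605096028586, 'world_from_camera': array([[ 6.36902996e-03,  9.87440494e-01, -1.57862933e-01,
         3.78309754e+02],
       [-9.99978834e-01,  6.07934950e-03, -2.31782893e-03,
        -2.57468696e+01],
       [-1.32901420e-03,  1.57874354e-01,  9.87458314e-01,
         1.10429061e+03],
       [ 0.00000000e+00,  0.00000000e+00,  0.00000000e+00,
         1.00000000e+00]])}
{'fx': 489.50478256891193, 'fy': 489.50478256891193, 'cx': 321.4227811696826, 'cy': 238.8910384827052, 'k1': -0.11409388252548283, 'world_from_camera': array([[ 6.59281868e-01, -4.67340270e-01,  5.89016546e-01,
         1.14777367e+03],
       [ 7.51840751e-01,  4.19232476e-01, -5.08900400e-01,
        -5.38732901e+02],
       [-9.10521426e-03,  7.78355448e-01,  6.27757829e-01,
         7.69209304e+02],
       [ 0.00000000e+00,  0.00000000e+00,  0.00000000e+00,
         1.00000000e+00]])}
{'time_s': 0.1, 'joints': array([ 1.03940652e+00,  3.00388440e-01,  1.52150088e+00,  2.39144331e-05,
        1.32068851e+00, -6.65853105e-02]), 'dq': array([-0.00018817,  0.0003893 , -0.00180595, -0.000656  ,  0.00029878,
       -0.00163394]), 'tau': array([ 9.45560205e-04, -5.32639146e+01, -3.53283513e+01,  7.09014013e-02,
        2.35521037e-02, -9.77606578e-05]), 'ee_pos': array([246.51557477, 491.62799768, 404.16550112]), 'eef_rot': array([-7.23495634e-01, -3.05682744e+00,  1.46797651e-03]), 'contact_force': array([-0.44762456,  0.66388035, -0.27345017]), 'moment': array([ 0.0072004 , -0.02391693, -0.00060041]), 'finger_force': 0.0, 'grip_width': 93.91195380733402}
```

View pics/top1.png

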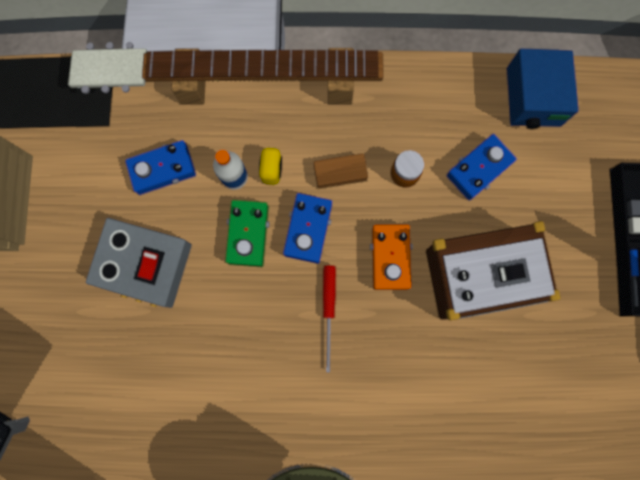

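View pics/scene1.png

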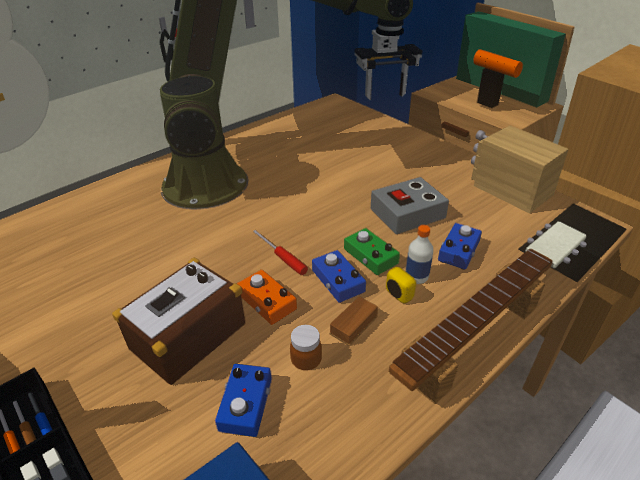

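The top view shows the power unit's red rocker at (149,265), the orange footswitch at (393,271) and the amp's black rocker at (513,272). The blue-pedal candidates are at (308,228), (160,168) and (481,167). The one at (308,228) is nearest the base, so it is pedal_blue; none of the three gets touched. The only orange pedal is at (392,256). Next I'll enlarge the rockers and measure.

Run:
```python
from h import *
im,d=load('top'); P=cloud('top',d)
a=im[205:320,80:200]; b=im[205:320,340:560]
c=np.hstack([cv2.resize(x,None,fx=2.3,fy=2.3,interpolation=cv2.INTER_CUBIC) for x in(a,b)])
cv2.imwrite('pics/crop1.png',c[:,:,::-1])
hsv=cv2.cvtColor(im,cv2.COLOR_RGB2HSV)
def blob(m,x0,y0,x1,y1):
    k=np.zeros_like(m);k[y0:y1,x0:x1]=m[y0:y1,x0:x1]
    n,l,s,ce=cv2.connectedComponentsWithStats(k); i=1+np.argmax(s[1:,4])
    pts=np.argwhere(l==i)[:,::-1].astype(np.float32)
    return ce[i],s[i,4],pts
H,S,V=cv2.split(hsv)
red=(((H<8)|(H>172))&(S>150)&(V>60)).astype(np.uint8)
c_,n,p=blob(red,125,235,175,295); print('red',c_,n,cv2.minAreaRect(p),plane('top',[c_],68)[0])
# white things
for nm,box,z in(('pwbar',(135,245,165,287),74),('sw',(378,258,408,284),54),('ampbar',(495,260,532,285),124)):
    w=((S<60)&(V>170)).astype(np.uint8) 
    try:
        c_,n,p=blob(w,*box); print(nm,c_,n,cv2.minAreaRect(p),plane('top',[c_],z)[0])
    except Exception as e: print(nm,e)
org=((H>5)&(H<16)&(S>215)&(V>150)).astype(np.uint8)
c_,n,p=blob(org,365,215,420,300); print('org',n,cv2.minAreaRect(p))
# box tops from depth
for nm,box,z in(('pu',(75,205,200,315),60),('amp',(420,215,565,325),110)):
    m=(abs(P[:,:,2]-z)<6).astype(np.uint8); c_,n,p=blob(m,*box)
    q=plane('top',p,z)[:,:2].astype(np.float32); r=cv2.minAreaRect(q); print(nm,n,r,np.median(P[:,:,2][p[:,1].astype(int),p[:,0].astype(int)]))
```

```text
red [147.43575419 267.73184358] 358 ((147.88589477539062, 265.30291748046875), (16.168331146240234, 27.956396102905273), 14.931418418884277) [484.31244933 300.24424584  68.        ]
pwbar [150.  255.5] 18 ((150.0, 255.50003051757812), (8.538147926330566, 1.5811388492584229), 18.43494987487793) [506.09722725 294.74514689  74.        ]
sw [393.19148936 271.25531915] 94 ((393.0, 271.0), (10.0, 10.0), 90.0) [ 482.6687679  -148.49528608   54.        ]
ampbar [530.09756098 266.12195122] 41 ((529.5, 268.0), (16.0, 3.0), 90.0) [ 485.28909307 -379.18748625  124.        ]
org 1621 ((392.02630615234375, 256.49957275390625), (63.58671188354492, 35.08232116699219), 88.99491119384766)
pu 5486 ((497.05078125, 326.99249267578125), (162.12571716308594, 129.96385192871094), 74.82878112792969) 60.200820660001
amp 7873 ((481.08795166015625, -323.5379638671875), (144.05416870117188, 203.5245361328125), 10.018125534057617) 109.51885156509275
```

View pics/crop1.png

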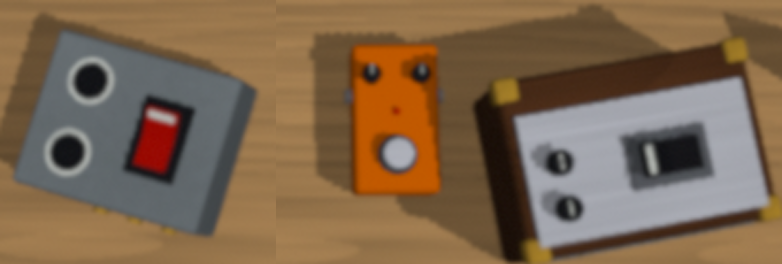

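The white bars sit at the +x (far) end of the red rocker and at the +y (left) end of the black one. I'll cross-check the targets with the scene camera, then work out the first move.

```bash
cat >> h.py <<'E'
from scipy.spatial.transform import Rotation as Ro
def delta(p,ydeg=None):
    s=monitor.observe(); R=Ro.from_rotvec(s['eef_rot']); M=R.as_matrix()
    cur=np.degrees(np.arctan2(M[1,1],M[0,1])); t=0
    if ydeg is not None: t=(ydeg-cur+90)%180-90
    z=np.array([0,0,-1.]); x=None
    Y=np.radians(cur+t); y=np.array([np.cos(Y),np.sin(Y),0]); T=np.c_[np.cross(y,z),y,z]
    print('pos',s['ee_pos'].round(1),'q',s['joints'].round(2),'F',s['contact_force'].round(1),'t',s['time_s'],'yaw y',cur.round(1))
    print(' turn',np.degrees(Ro.from_matrix(M.T@T).as_rotvec()).round(1),'shift cm',(M.T@(np.array(p)-s['ee_pos'])/10).round(2)); print(M.round(2).tolist())
E
python3 - <<'E'
from h import *
print(plane('top',[[502.6,273.7],[512,272.4]],120))
im,d=load('scene'); P=cloud('scene',d)
def pr(n,X):
    c=camera_info(n);M=np.linalg.inv(np.array(c['world_from_camera']));q=M[:3,:3]@np.array(X)+M[:3,3]
    a,b=q[0]/-q[2],-q[1]/-q[2];k=1+c['k1']*(a*a+b*b);return np.array([c['fx']*a*k+c['cx'],c['fy']*b*k+c['cy']])
t={'pw':(503.2,294.2,73),'sw':(482.7,-148.5,54),'amp':(472.2,-331.2,123)}
rows=[]
for n in('top','scene'):
    im=load(n)[0].copy(); im=im[:,:,::-1].copy(); t2=[]
    for X in t.values():
        u=pr(n,X); print(n,u.round(1))
        x,y=np.round(u).astype(int); c=cv2.resize(im[y-25:y+25,x-25:x+25],(250,250),interpolation=cv2.INTER_CUBIC)
        e=((u-[x,y]+25.5)*5).astype(int); cv2.drawMarker(c,tuple(int(i) for i in e),(255,0,255),0,14); t2.append(c)
    rows.append(np.hstack(t2))
cv2.imwrite('pics/chk.png',np.vstack(rows))
delta((503,294,330),74.8)
E
```

```text
[[ 472.45386419 -331.07373604  120.        ]
 [ 474.73309668 -347.83353764  120.        ]]
top [150.4 257.2]
top [393.2 271.2]
top [503.2 273.7]
scene [403.  196.2]
scene [256.3 277.5]
scene [170.7 292.2]
pos [246.5 491.6 404.2] q [ 1.04  0.3   1.52  0.    1.32 -0.07] F [-0.4  0.7 -0.3] t 0.1 yaw y 63.4
 turn [ -0.1  -0.  -11.4] shift cm [-31.79  -6.16   7.42]
[[-0.89, 0.45, -0.0], [0.45, 0.89, -0.0], [0.0, -0.0, -1.0]]
```

View pics/chk.png

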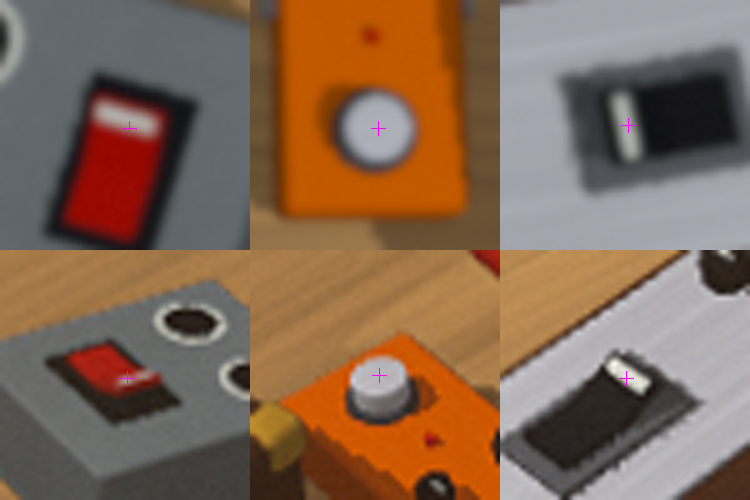

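The marks land on both white-marked halves and on the footswitch in both views, with the power mark about 1.5 mm too far right. Moving over the red rocker with the gripper closing.

Request:
{"name": "send_rows", "arguments": {"deltas": [[0,0,-5,-3,-0.6,0.5,1],[0,0,-11.4,-7,-1.2,1,1],[0,0,-11.4,-11,-2,2,1],[0,0,-11.4,-15,-3,3,1],[0,0,-11.4,-19,-4,4,1],[0,0,-11.4,-23,-4.5,5,1],[0,0,-11.4,-27,-5,5.4,1],[0,0,-11.4,-30,-5.8,5.4,1],[0,0,-11.4,-31.7,-6,5.4,1],[0,0,-11.4,-31.7,-6,5.4,1]]}}

```text
time_s: 0.93
ee_pos: [505.3, 293.6, 349.9]
eef_rot: [-0.422, -3.113, 0.001]
contact_force: [-0.9, -1.0, -0.6]
grip_width: 30.8
finger_force: 0.0
```

Run:
```python
from h import *
delta((503.5,295,280),74.8); print(monitor.observe()['grip_width'])
```

```text
pos [505.3 293.6 349.9] q [ 0.46  0.42  1.48 -0.    1.23 -0.84] F [-0.9 -1.  -0.6] t 0.9333 yaw y 74.6
 turn [-0.  -0.  -0.2] shift cm [0.21 0.09 6.99]
[[-0.96, 0.27, -0.0], [0.27, 0.96, -0.0], [0.0, -0.0, -1.0]]
30.752972997416318
```

Request:
{"name": "send_rows", "arguments": {"deltas": [[0,0,0,0.1,0.1,2,1],[0,0,0,0.2,0.1,4,1],[0,0,0,0.2,0.1,6,1],[0,0,0,0.2,0.1,6.9,1],[0,0,0,0.2,0.1,6.9,1],[0,0,0,0.2,0.1,6.9,1],[0,0,0,0.2,0.1,6.9,1],[0,0,0,0.2,0.1,6.9,1]]}}

```text
time_s: 1.6
ee_pos: [501.4, 297.6, 282.9]
eef_rot: [0.416, 3.112, 0.002]
contact_force: [0.6, 0.2, -0.1]
grip_width: 0.3
finger_force: 0.0
```

Run:
```python
from h import *
delta((503.5,295,266),74.8)
im,d=grab('scene'); cv2.imwrite('pics/s2.png',cv2.resize(im[130:260,330:490],None,fx=4,fy=4,interpolation=cv2.INTER_CUBIC)[:,:,::-1])
```

```text
pos [501.4 297.6 282.9] q [ 0.47  0.5   1.55  0.    1.1  -0.83] F [ 0.6  0.2 -0.1] t 1.6 yaw y 74.8
 turn [ 0.1  0.1 -0. ] shift cm [-0.27 -0.2   1.69]
[[-0.96, 0.26, 0.0], [0.26, 0.96, 0.0], [-0.0, 0.0, -1.0]]
```

View pics/s2.png

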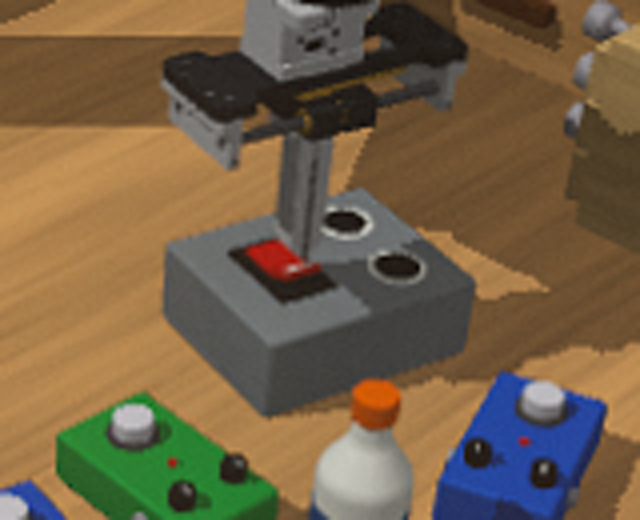

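The closed fingertips hover just above the marked half, at about (305,258) in the crop. I'll correct laterally and then press slowly.

Request:
{"name": "send_rows", "arguments": {"deltas": [[0,0,0,-0.25,-0.2,0.0,1],[0,0,0,-0.25,-0.2,0.3,1],[0,0,0,-0.25,-0.2,0.6,1],[0,0,0,-0.25,-0.2,0.9,1],[0,0,0,-0.25,-0.2,1.2,1],[0,0,0,-0.25,-0.2,1.4,1],[0,0,0,-0.25,-0.2,1.5,1],[0,0,0,-0.25,-0.2,1.5,1]]}}

```text
time_s: 2.32
ee_pos: [503.3, 294.9, 266.5]
eef_rot: [-0.416, -3.114, -0.0]
contact_force: [2.5, -1.2, 2.0]
grip_width: 0.6
finger_force: 1.2
```

Request:
{"name": "send_rows", "arguments": {"deltas": [[0,0,0,0,0,0.1,1],[0,0,0,0,0,0.2,1],[0,0,0,0,0,0.3,1],[0,0,0,0,0,0.3,1]]}}

```text
time_s: 2.65
ee_pos: [503.3, 294.9, 266.2]
eef_rot: [0.416, 3.113, 0.001]
contact_force: [-8.4, -6.6, 29.7]
grip_width: 0.4
finger_force: 14.6
```

It hit the hard stop at the expected height with 30 N. Lifting off.

Request:
{"name": "send_rows", "arguments": {"deltas": [[0,0,0,0,0,-0.5,1],[0,0,0,0,0,-2,1],[0,0,0,0,0,-5,1],[0,0,0,0,0,-8.5,1],[0,0,0,0,0,-8.5,1],[0,0,0,0,0,-8.5,1]]}}

```text
time_s: 3.15
ee_pos: [503.0, 295.0, 349.9]
eef_rot: [0.416, 3.112, 0.002]
contact_force: [-0.4, -0.1, -0.5]
grip_width: 0.2
finger_force: 0.0
```

Run:
```python
from h import *
delta((482.7,-148.5,345),90)
```

```text
pos [503.  295.  349.9] q [ 0.47  0.42  1.49  0.    1.23 -0.84] F [-0.4 -0.1 -0.5] t 3.15 yaw y 74.8
 turn [  0.1   0.1 -15.2] shift cm [ -9.68 -43.33   0.43]
[[-0.96, 0.26, 0.0], [0.26, 0.96, 0.0], [-0.0, 0.0, -1.0]]
```

Request:
{"name": "send_rows", "arguments": {"deltas": [[0,0,-3,-0.5,-2,0,1],[0,0,-6,-1.3,-6,0,1],[0,0,-9,-2.2,-10,0,1],[0,0,-12,-3.1,-14,0,1],[0,0,-15.2,-4,-18,0,1],[0,0,-15.2,-4.9,-22,0,1],[0,0,-15.2,-5.8,-26,0,1],[0,0,-15.2,-6.7,-30,0,1],[0,0,-15.2,-7.6,-34,0,1],[0,0,-15.2,-8.5,-38,0,1]]}}

```text
time_s: 3.98
ee_pos: [484.6, -95.9, 347.2]
eef_rot: [-0.001, -3.139, -0.001]
contact_force: [1.1, -0.0, 0.9]
grip_width: 0.2
finger_force: 0.0
```

Request:
{"name": "send_rows", "arguments": {"deltas": [[0,0,0,0,0,0,1],[0,0,0,0,0,0,1],[0,0,0,0,0,0,1]]}}

```text
time_s: 4.23
ee_pos: [485.3, -93.8, 347.5]
eef_rot: [-0.002, -3.14, -0.001]
contact_force: [-0.1, 0.4, 0.5]
grip_width: 0.6
finger_force: 0.0
```

Run:
```python
from h import *
delta((482.7,-148.5,265),90)
im,d=grab('scene'); cv2.imwrite('pics/s3.png',cv2.resize(im[150:270,330:490],None,fx=4,fy=4,interpolation=cv2.INTER_CUBIC)[:,:,::-1])
```

```text
pos [485.3 -93.8 347.5] q [-0.27  0.23  1.74  0.    1.17 -1.84] F [-0.1  0.4  0.5] t 4.2333 yaw y 89.9
 turn [ 0.1 -0.1 -0.1] shift cm [ 0.23 -5.48  8.25]
[[-1.0, 0.0, -0.0], [0.0, 1.0, 0.0], [0.0, 0.0, -1.0]]
```

View pics/s3.png

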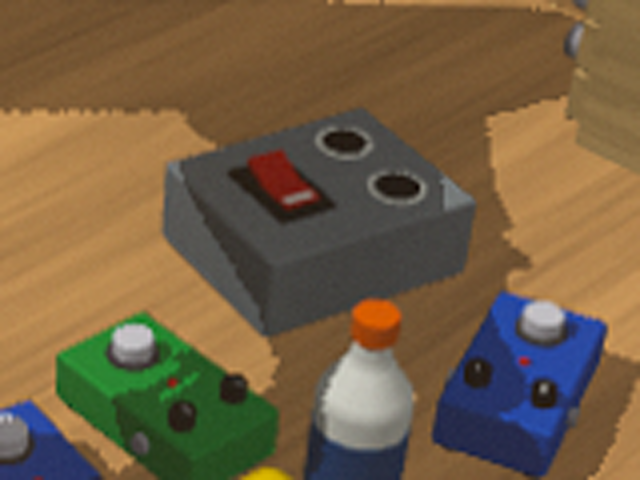

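The red rocker is flipped: its marked half is level at (297,198) in the crop and the other half stands up. Moving over the orange footswitch.

Request:
{"name": "send_rows", "arguments": {"deltas": [[0,0,0,0.1,-2,0,1],[0,0,0,0.2,-4.5,1,1],[0,0,0,0.2,-5.5,4,1],[0,0,0,0.2,-5.5,7,1],[0,0,0,0.2,-5.5,8.2,1],[0,0,0,0.2,-5.5,8.2,1],[0,0,0,0.2,-5.5,8.2,1]]}}

```text
time_s: 4.87
ee_pos: [483.7, -148.1, 266.5]
eef_rot: [0.002, -3.14, -0.001]
contact_force: [-0.1, -0.8, -0.5]
grip_width: 0.3
finger_force: 0.0
```

Request:
{"name": "send_rows", "arguments": {"deltas": [[0,0,0,0,0,0.4,1],[0,0,0,0,0,0.8,1],[0,0,0,0,0,1.2,1],[0,0,0,0,0,1.6,1],[0,0,0,0,0,1.9,1],[0,0,0,0,0,1.9,1]]}}

```text
time_s: 5.37
ee_pos: [483.4, -149.1, 247.4]
eef_rot: [0.001, 3.141, 0.0]
contact_force: [0.5, 0.4, 0.5]
grip_width: 0.0
finger_force: 0.0
```

Request:
{"name": "send_rows", "arguments": {"deltas": [[0,0,0,0,0,0.1,1],[0,0,0,0,0,0.2,1],[0,0,0,0,0,0.3,1],[0,0,0,0,0,0.35,1],[0,0,0,0,0,0.35,1]]}}

```text
time_s: 5.78
ee_pos: [483.4, -149.2, 245.2]
eef_rot: [0.001, 3.141, -0.0]
contact_force: [-5.9, 2.7, 16.0]
grip_width: 0.6
finger_force: 8.7
```

Request:
{"name": "send_rows", "arguments": {"deltas": [[0,0,0,0,0,0.1,1],[0,0,0,0,0,0.1,1]]}}

```text
time_s: 5.95
ee_pos: [483.5, -149.2, 245.1]
eef_rot: [0.001, 3.141, -0.001]
contact_force: [-10.2, 5.2, 29.2]
grip_width: 0.4
finger_force: 14.5
```

Request:
{"name": "send_rows", "arguments": {"deltas": [[0,0,0,0,0,-0.5,1],[0,0,0,0,0,-2,1],[0,0,0,0,0,-5,1],[0,0,0,0,0,-8,1],[0,0,0,0,0,-10.5,1],[0,0,0,0,0,-10.5,1],[0,0,0,0,0,-10.5,1]]}}

```text
time_s: 6.53
ee_pos: [483.3, -149.2, 348.9]
eef_rot: [0.001, 3.14, -0.001]
contact_force: [0.2, 0.4, -0.5]
grip_width: 0.7
finger_force: 0.0
```

Run:
```python
from h import *
delta((472.2,-331,345),10)
```

```text
pos [ 483.3 -149.2  348.9] q [-0.37  0.26  1.71 -0.    1.17 -1.94] F [ 0.2  0.4 -0.5] t 6.5333 yaw y 90.0
 turn [ 0.   0.1 80. ] shift cm [  1.1  -18.18   0.4 ]
[[-1.0, 0.0, 0.0], [0.0, 1.0, -0.0], [-0.0, -0.0, -1.0]]
```

Request:
{"name": "send_rows", "arguments": {"deltas": [[0,0,6,0,-1,0,1],[0,0,13,0.2,-3,0,1],[0,0,20,0.4,-5,0,1],[0,0,27,0.5,-7,0,1],[0,0,34,0.7,-9,0,1],[0,0,41,0.8,-11,0,1],[0,0,48,0.9,-13,0,1],[0,0,55,1,-15,0,1],[0,0,62,1.1,-17,0,1],[0,0,69,1.1,-18.2,0,1]]}}

```text
time_s: 7.37
ee_pos: [471.8, -332.8, 346.2]
eef_rot: [-1.788, -2.58, 0.0]
contact_force: [-0.5, -0.3, 0.5]
grip_width: 0.5
finger_force: 0.0
```

Request:
{"name": "send_rows", "arguments": {"deltas": [[0,0,6,0,0,0,1],[0,0,11,0,0,0,1],[0,0,11,0,0,0,1],[0,0,11,0,0,0,1]]}}

```text
time_s: 7.7
ee_pos: [472.2, -331.1, 346.8]
eef_rot: [-2.015, -2.407, 0.0]
contact_force: [0.4, 0.3, -0.1]
grip_width: 0.5
finger_force: 0.0
```

Run:
```python
from h import *
delta((472.2,-330.5,316),10)
im,d=grab('scene'); cv2.imwrite('pics/s4.png',cv2.resize(im[190:390,90:310],None,fx=3,fy=3,interpolation=cv2.INTER_CUBIC)[:,:,::-1])
```

```text
pos [ 472.2 -331.1  346.8] q [-0.68  0.41  1.51 -0.    1.22 -0.85] F [ 0.4  0.3 -0.1] t 7.7 yaw y 10.1
 turn [-0.1 -0.1  0.1] shift cm [0.06 0.02 3.08]
[[-0.18, 0.98, -0.0], [0.98, 0.18, 0.0], [0.0, -0.0, -1.0]]
```

View pics/s4.png

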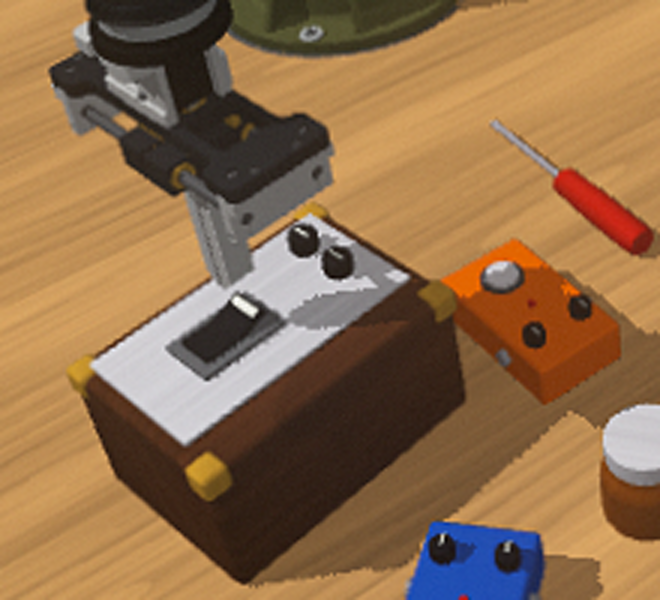

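The orange footswitch at (502,275) sits low, and the fingertips hang above the black rocker's white-marked end. Pressing it now.

Request:
{"name": "send_rows", "arguments": {"deltas": [[0,0,0,0,0,0.8,1],[0,0,0,0,0,1.5,1],[0,0,0,0,0,1.8,1],[0,0,0,0,0,2.1,1],[0,0,0,0,0,2.4,1],[0,0,0,0,0,2.7,1],[0,0,0,0,0,3.0,1],[0,0,0,0,0,3.0,1]]}}

```text
time_s: 8.42
ee_pos: [472.3, -331.1, 317.7]
eef_rot: [-2.02, -2.406, -0.0]
contact_force: [0.7, -0.5, -0.0]
grip_width: 0.6
finger_force: 0.2
```

Request:
{"name": "send_rows", "arguments": {"deltas": [[0,0,0,0,0,0.1,1],[0,0,0,0,0,0.2,1],[0,0,0,0,0,0.3,1],[0,0,0,0,0,0.3,1]]}}

```text
time_s: 8.75
ee_pos: [472.3, -331.1, 316.3]
eef_rot: [2.019, 2.406, 0.0]
contact_force: [-4.7, 5.4, 12.7]
grip_width: 0.4
finger_force: 6.5
```

Request:
{"name": "send_rows", "arguments": {"deltas": [[0,0,0,0,0,0.1,1],[0,0,0,0,0,0.15,1],[0,0,0,0,0,0.15,1]]}}

```text
time_s: 9.0
ee_pos: [472.3, -331.1, 316.2]
eef_rot: [2.019, 2.405, -0.0]
contact_force: [-9.6, 8.7, 25.1]
grip_width: 0.4
finger_force: 13.0
```

Request:
{"name": "send_rows", "arguments": {"deltas": [[0,0,0,0,0,-0.5,1],[0,0,0,0,0,-2,1],[0,0,0,0,0,-5,1],[0,0,0,0,0,-8,1],[0,0,0,0,0,-11,1],[0,0,0,0,0,-11,1],[0,0,0,0,0,-11,1]]}}

```text
time_s: 9.58
ee_pos: [472.2, -331.2, 424.9]
eef_rot: [2.018, 2.404, -0.0]
contact_force: [0.1, 0.1, -0.7]
grip_width: 0.5
finger_force: 0.0
```

Run:
```python
from h import *
im,d=grab('scene'); o=load('scene')
cv2.imwrite('pics/s5.png',cv2.resize(im[160:400,90:490],(800,480),interpolation=cv2.INTER_CUBIC)[:,:,::-1])
```

```text
(no output)
```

View pics/s5.png

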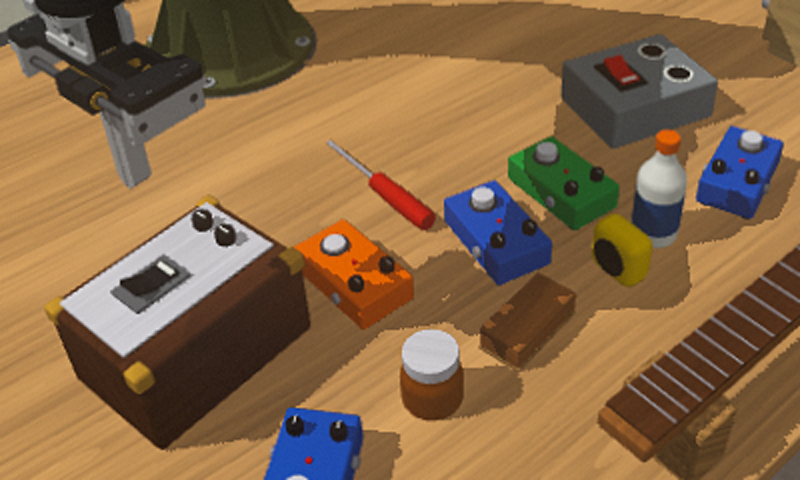

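The black rocker at (150,280) is flipped and the orange switch at (335,243) is down. The red rocker at (620,72) is still on. The blue and green switches are still up, and nothing has moved.

```bash
python3 -c "
from bench import ctrl
print(ctrl.sign_off())"
```

```text
the job is handed in; nothing more can be done
None
```

I pressed the red power rocker, the orange footswitch and the black amplifier rocker to their hard stops in that order; all three stayed on, the blue and green pedals are still off, nothing else on the bench moved, and the job was handed in at about 10 s of the 48 s allowed.

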